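Press-test the jam jars and crate the ones that did not seal

TASK

A batch of jam jars has cooled on the wire rack and some did not seal. You cannot see which: the dome in the middle of a failed jar's lid gives under a light press and springs back, that of a sealed jar is hard. Find the failed jars and stand each of them upright in a cell of its own in the wooden crate, set down gently. Leave the sealed jars standing where they are on the rack, and do not tip a jar over or shove the other things about.

Things in the scene. Friction and masses are not known exactly. Their poses are not given: they have to be found in the camera images.
- rack: square wire cooling rack, 270 x 270 mm, its top 20 mm above the work surface; it does not move. Origin: centre of its underside, x and y along its sides. The jars stand near its four quarter points, 65 mm (give or take 8) from the centre in x and y
- crate: low square wooden crate, 186 x 186 mm, fixed, open at the top, rim 45 mm and inner floor 6 mm above the work surface; four cells 84 mm square, two by two, parted by 6 mm dividers 38 mm high. Origin: centre of its underside, x and y along its sides; cell centres at x = +-45 mm, y = +-45 mm. Fingers that open along the crate's diagonal clear jars in the cells beside
- jar_a: one of 4 like jam jars, 66 mm across, about 0.37 kg, in any quarter of the rack; 1 to 3 of the 4 failed to seal. Origin: centre of its underside; flat of the white lid at z = 85 mm, with a 30 mm wide dome in its middle, 3 mm higher. Sealed: it sinks under 1 mm at 10 N. Failed: it gives from 2 N, is 3 mm down and hard from 4.2 N, and springs back. Grip from above across lid and upper body
- jar_b: one of 4 like jam jars, 66 mm across, about 0.37 kg, in any quarter of the rack; 1 to 3 of the 4 failed to seal. Origin: centre of its underside; flat of the white lid at z = 85 mm, with a 30 mm wide dome in its middle, 3 mm higher. Sealed: it sinks under 1 mm at 10 N. Failed: it gives from 2 N, is 3 mm down and hard from 4.2 N, and springs back. Grip from above across lid and upper body
- jar_c: one of 4 like jam jars, 66 mm across, about 0.37 kg, in any quarter of the rack; 1 to 3 of the 4 failed to seal. Origin: centre of its underside; flat of the white lid at z = 85 mm, with a 30 mm wide dome in its middle, 3 mm higher. Sealed: it sinks under 1 mm at 10 N. Failed: it gives from 2 N, is 3 mm down and hard from 4.2 N, and springs back. Grip from above across lid and upper body
- jar_d: one of 4 like jam jars, 66 mm across, about 0.37 kg, in any quarter of the rack; 1 to 3 of the 4 failed to seal. Origin: centre of its underside; flat of the white lid at z = 85 mm, with a 30 mm wide dome in its middle, 3 mm higher. Sealed: it sinks under 1 mm at 10 N. Failed: it gives from 2 N, is 3 mm down and hard from 4.2 N, and springs back. Grip from above across lid and upper body
- kitchen_timer: round wind-up kitchen timer, 66 mm across, 70 mm high; a bystander; origin centre of its underside
- salt_box: small white salt box, 43 x 43 x 74 mm; a bystander; origin centre of its underside
- spice_jar: glass spice jar with screw cap, 41 mm across, 108 mm high; a bystander; origin centre of its underside

How it is judged (in metres and radians):
At the end, for the whole second after the job is handed in: Each jar that failed to seal (springy dome) stands upright (within 7 degrees) on the floor of a cell of the crate, each sealed jar (hard dome) stands upright within 30 mm of where it started on the rack, and all four are at rest and let go. Whether a jar has failed is read from the seal inside it (((x of seal_a_c0 in the frame of jar_a below -0.0003 m and x of jar_a in the frame of crate between -0.08 and 0.08 m and y of jar_a in the frame of crate between -0.08 and 0.08 m and z of jar_a in the frame of crate between 0.003 and 0.012 m) or (x of seal_a_c0 in the frame of jar_a above -0.0003 m and distance of jar_a from where it was at the start of the episode below 0.03 m)) and angle between each of jar_a, jar_b, jar_c, jar_d's own z axis and vertical below 0.12 rad and linear speed of each of jar_a, jar_b, jar_c, jar_d below 0.02 m/s and ((x of seal_b_c0 in the frame of jar_b below -0.0003 m and x of jar_b in the frame of crate between -0.08 and 0.08 m and y of jar_b in the frame of crate between -0.08 and 0.08 m and z of jar_b in the frame of crate between 0.003 and 0.012 m) or (x of seal_b_c0 in the frame of jar_b above -0.0003 m and distance of jar_b from where it was at the start of the episode below 0.03 m)) and ((x of seal_c_c0 in the frame of jar_c below -0.0003 m and x of jar_c in the frame of crate between -0.08 and 0.08 m and y of jar_c in the frame of crate between -0.08 and 0.08 m and z of jar_c in the frame of crate between 0.003 and 0.012 m) or (x of seal_c_c0 in the frame of jar_c above -0.0003 m and distance of jar_c from where it was at the start of the episode below 0.03 m)) and ((x of seal_d_c0 in the frame of jar_d below -0.0003 m and x of jar_d in the frame of crate between -0.08 and 0.08 m and y of jar_d in the frame of crate between -0.08 and 0.08 m and z of jar_d in the frame of crate between 0.003 and 0.012 m) or (x of seal_d_c0 in the frame of jar_d above -0.0003 m and distance of jar_d from where it was at the start of the episode below 0.03 m))); the robot touches nothing.
It fails at once if a jar is tipped over (leans more than 35 degrees) (angle between any of jar_a, jar_b, jar_c, jar_d's own z axis and vertical above 0.6 rad).
It fails at once if a jar is dropped or knocked flying (it moves faster than 0.3 m/s while the fingers do not hold it) ((linear speed of jar_a above 0.3 m/s and contact force between jar_a and the fingers below 0.5 N) or (linear speed of jar_b above 0.3 m/s and contact force between jar_b and the fingers below 0.5 N) or (linear speed of jar_c above 0.3 m/s and contact force between jar_c and the fingers below 0.5 N) or (linear speed of jar_d above 0.3 m/s and contact force between jar_d and the fingers below 0.5 N)).
It fails at once if one of the other things is shoved more than 30 mm (distance of any of kitchen_timer, salt_box, spice_jar from where it was at the start of the episode above 0.03 m).
It also fails if it takes over 72 s, if anything falls off the work surface, if the arm or the gripper's body presses on something with over 40 N, if the wrist force passes 120 N, or if a joint passes its speed limit or range.

ROBOT

A 6-joint arm with a two-finger parallel gripper is mounted at the origin on a cart in front of the work surface, level with it; the furniture and walls round the work are solid. World frame = base frame: x ahead of the robot, y to its left, z up, the work surface at z = 0. Lengths are in mm, angles in rad, forces in N, time in s.
With the tool pointing down it reaches from about 350 to 775 mm from the base axis. Payload 7.3 kg.
Tool frame: the origin (TCP) lies on the mounting face of the last link; the fingertips stand 178 mm ahead of it and the grasp point (between the pads) lies 159 mm ahead of it; z points along the fingers, y is the line along which they close (so a half turn about z gives the same grasp; the last joint's range is limited). The gripper opens to 92 mm and grips with 3 to 60 N. Pads are 19 mm wide; open, the fingers measure 130 mm over their backs; the gripper's body (75 mm by 190 mm) begins 47 mm behind the grasp point.
Start: joints at [1.098, 0.342, 1.524, -0, 1.275, -0.146], TCP at [168.511, 497.224, 404.741] pointing down, gripper open.
Joint ranges: [-2.53, 2.53], [-0.77, 2.02], [0.04, 2.7], [-1, 4.14], [0.28, 2.66], [-3.11, 3.11]. Speed limits (rad/s): [2.57, 2.57, 3.14, 3.14, 3.14, 3.14].

INTERFACE

Orientations are given as [roll, pitch, yaw] about the fixed x, y, z axes, in that order (R = Rz(yaw) Ry(pitch) Rx(roll)).
In Python, from plant import bot gives the robot as it stands.
- The arm moves only by the shell command python3 shift.py 'ROWS'. ROWS is a JSON list of rows, 1 to 5 of them, each of 5 numbers: the finger opening in mm, then dx, dy, dz in mm, then a turn about the tool's z in rad; each row is the pose to reach, as a shift and turn from the pose commanded when the command began, along the tool's axes at that moment; what a row does not reach only later rows make up. A row lasts 1/8 s, in which the tool goes at most 62.5 mm and 0.188 rad, less where a joint would pass 70% of its speed; a pose out of reach is approached as far as the arm can. The fingers move at their own pace and stop on an object; the grip force is fixed at half the most. Time passes only in rows, so rows that do not move let the fingers close. It prints the time, the measured TCP pose, the force, the opening and the grip force at its end.
- bot.get_obs(): the state, without advancing time (a new reading comes with each control period).
- bot.capture(name): name is "scene" or "side" or "wrist"; returns a dict with "color" (384x512x3 uint8, red, green, blue), "K" (3x3 intrinsics, pixels), "R" (3x3) and "t" (3): a world point X has camera coordinates R X + t. Camera axes: x right, y down, z forward; pixel columns grow to the right and rows downward; lengths in mm; the calibration is good to about 2 mm. A picture is of the moment at which its call begins. There is no depth.
- bot.close_job(): hands the job in; it is judged then, once.
The state is a dict: "time": time; "joint_positions": joint angles; "dq": joint speeds; "tau": joint torques, N m; "tool_pos": TCP position; "tcp_rot": TCP orientation; "contact_force": force on the tool from outside, world axes, zero at the start; "moment": the same for the moment, N m; "grip_width": finger opening in mm; "finger_force": force on a finger pad.
Only numpy, scipy, OpenCV 4.12 (cv2) and the standard library are available. Lean on these libraries where they do the work, as an engineer would, in place of code of your own. Each camera call takes 0.05 s, during which the arm holds its last target. There are 200 camera calls.

## Working session

There is one attempt and no reset: what is moved stays moved. The work goes in short steps, Python scripts to look and compute and a shell command to move; the robot and the scene stay as the last step left them, time stands still between calls to the robot, and variables do not carry over. Pictures are saved under pics/ and viewed, at most 10 in all, crops included, and the job is handed in when it is done.

```bash
mkdir -p pics; ls; python3 - <<'E'
from plant import bot
import cv2,numpy as np
o=bot.get_obs();print({k:np.round(v,3).tolist() for k,v in o.items()})
for n in("scene","side"):
    c=bot.capture(n);cv2.imwrite(f"pics/{n}0.png",cv2.resize(c["color"][:,:,::-1],(800,600),interpolation=cv2.INTER_CUBIC))
    np.savez(f"{n}.npz",**c);print(n,c["K"].tolist(),(-c["R"].T@c["t"]).tolist())
E
```

```text
pics
plant.py
shift.py
{'time': 0.0, 'joint_positions': [1.098, 0.343, 1.525, -0.0, 1.275, -0.146], 'dq': [-0.001, 0.001, 0.0, 0.001, -0.001, 0.001], 'tau': [0.0, -43.125, -24.422, 0.072, 0.056, -0.0], 'tool_pos': [168.463, 497.105, 404.062], 'tcp_rot': [-3.14, -0.0, 2.815], 'contact_force': [0.037, 0.576, -0.373], 'moment': [-0.013, -0.036, 0.056], 'finger_force': 0.0, 'grip_width': 91.6}
scene [[369.7653121355555, 0.0, 258.43542674047035], [0.0, 369.7653121355555, 193.537490038736], [0.0, 0.0, 1.0]] [249.92257218099166, 546.0016047562744, 847.7301240153274]
side [[479.38492934082797, 0.0, 258.014711624599], [0.0, 479.38492934082797, 194.5567650052339], [0.0, 0.0, 1.0]] [649.2704066038189, -1090.9735489952172, 829.595906378104]
```

View pics/scene0.png

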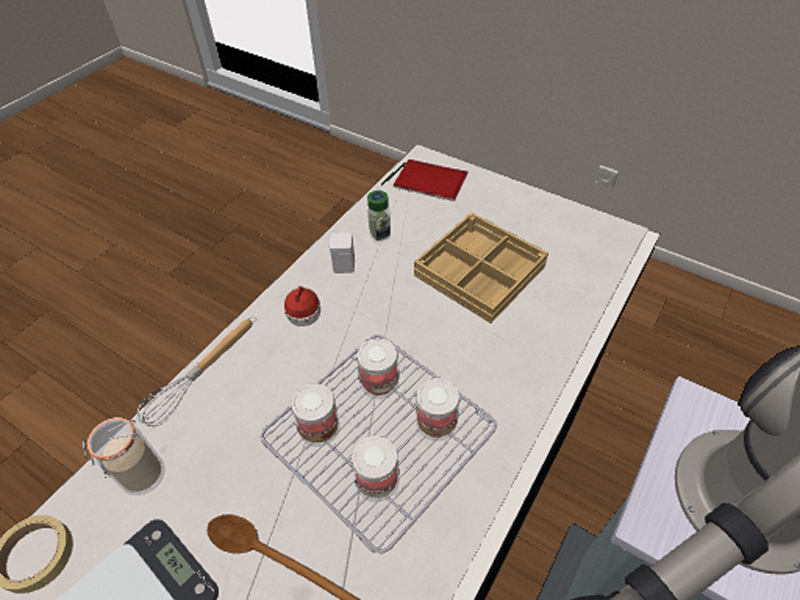

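View pics/side0.png

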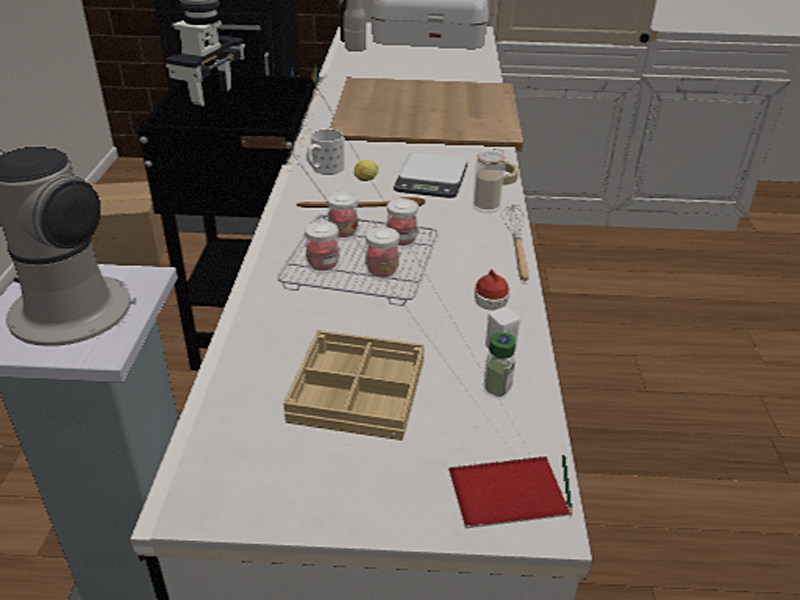

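```bash
python3 - <<'E'
import cv2,numpy as np
c=np.load("scene.npz")["color"][:,:,::-1]
a=c[208:308,180:300];b=c[132:212,255:360]
cv2.imwrite("pics/j.png",cv2.resize(a,None,fx=6,fy=6,interpolation=cv2.INTER_CUBIC))
cv2.imwrite("pics/c.png",cv2.resize(b,None,fx=7,fy=7,interpolation=cv2.INTER_CUBIC))
E
```

```text
(no output)
```

View pics/j.png

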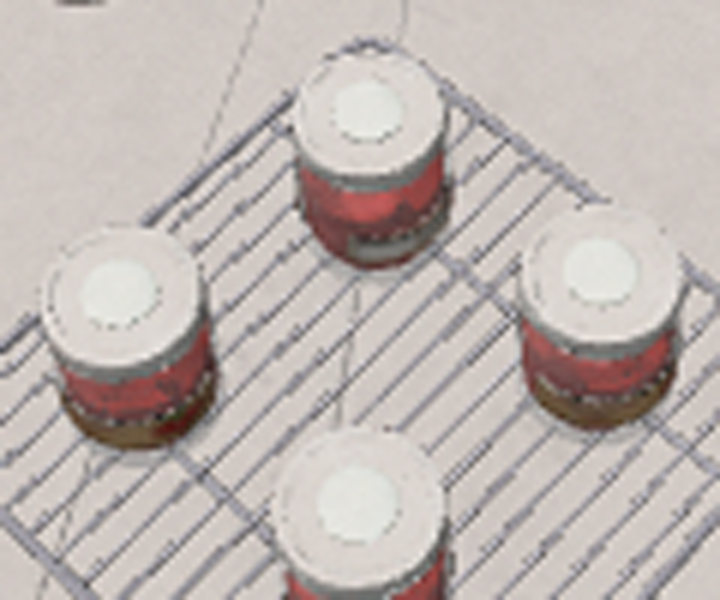

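View pics/c.png

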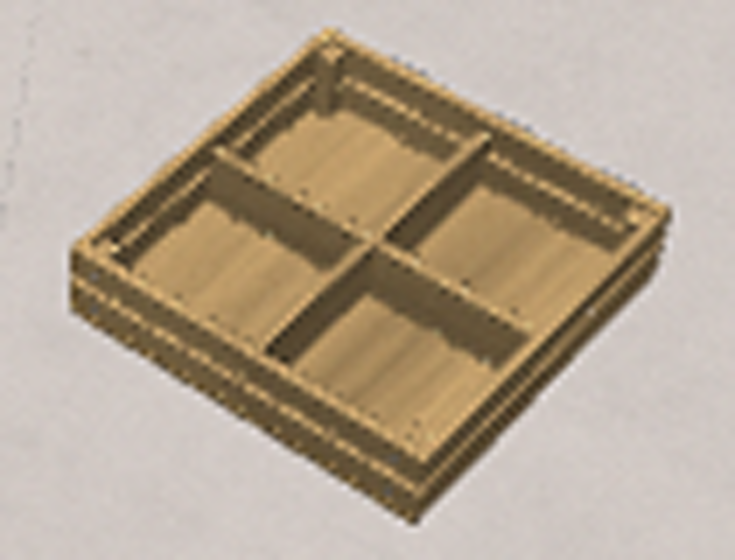

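```bash
cat > h.py <<'E'
import numpy as np
def ray(c,p,z):
    d=c["R"].T@np.linalg.solve(c["K"],[p[0],p[1],1]);o=-c["R"].T@c["t"]
    return (o+d*(z-o[2])/d[2])[:2]
def proj(c,X):
    q=c["K"]@(c["R"]@np.array(X,float)+c["t"]);return q[:2]/q[2]
E
python3 - <<'E'
from h import *
np.set_printoptions(precision=1,suppress=True)
c=np.load("scene.npz");s=np.load("side.npz")
J=[ray(c,np.array(p)/6+[180,208],107) for p in[(367,110),(118,293),(600,270),(357,505)]]
for j in J: print("jar",j,"side800",proj(s,[*j,107])*1.5625)
print(np.mean(J,0))
C=[ray(c,np.array(p)/7+[255,132],45) for p in[(330,30),(670,212),(425,465),(72,245)]]
for j in C: print("rim",j,"side800",proj(s,[*j,45])*1.5625)
print(np.mean(C,0),ray(c,np.array((374,243))/7+[255,132],38))
print([np.linalg.norm(C[i]-C[i-1]) for i in range(4)],[np.arctan2(*(C[i]-C[i-1])[::-1]) for i in range(4)])
for n,p,z in(("timer",(302,305),35),("salt",(342,240),74),("spice",(377,198),108)):
    print(n,ray(c,np.array(p)/1.5625,z))
E
```

```text
jar [565.6 139.1] side800 [379.5 234.2]
jar [598.7 259.3] side800 [399.9 204.8]
jar [448.4 153.2] side800 [319. 228.]
jar [473.2 281.9] side800 [339.5 197.2]
[521.5 208.4]
rim [ 622.7 -292.1] side800 [397.8 419.8]
rim [ 442.5 -265.6] side800 [279.6 401.9]
rim [468.6 -83.4] side800 [313.8 329.2]
rim [ 651.7 -112.2] side800 [420.4 344.4]
[ 546.4 -188.3] [ 545.  -187.9]
[np.float64(182.24875483209138), np.float64(182.12767358801582), np.float64(184.10499193987047), np.float64(185.29515648704663)] [np.float64(-1.7305335187644115), np.float64(2.99551149342767), np.float64(1.4283506483547521), np.float64(-0.15618420670227262)]
timer [772.6  82.9]
salt [784.3 -62.2]
spice [ 772.3 -166.9]
```

```bash
cat >> h.py <<'E'
from scipy.spatial.transform import Rotation as Ro
J=dict(j1=(565.6,139.1),j2=(598.7,259.3),j3=(448.4,153.2),j4=(473.2,281.9))
_c,_s=np.cos(-.151),np.sin(-.151)
def cell(a,b): return (545.7+45*(_c*a-_s*b),-188.1+45*(_s*a+_c*b))
def go(x,y,z,yang=None):
    from plant import bot
    o=bot.get_obs();R=Ro.from_euler("xyz",o["tcp_rot"]).as_matrix()
    d=R.T@(np.array([x,y,z])-o["tool_pos"])
    t=0 if yang is None else (np.arctan2(R[1,1],R[0,1])-yang+np.pi/2)%np.pi-np.pi/2
    print("shift",np.round(d,1),"turn",round(t,3),"|d|",round(np.linalg.norm(d)),"rows",np.linalg.norm(d)/62.5,"w",np.round(o["grip_width"],1),"F",np.round(o["contact_force"],2),"t",round(o["time"],2))
E
python3 -c "
from h import *
go(*J['j4'],296);go(*J['j2'],296);go(*J['j1'],296);go(*J['j3'],296)"
```

```text
shift [-357.7 -105.8  108.2] turn 0 |d| 388 rows 6.214865601700415 w 92.0 F [-0.25  0.81 -0.04] t 0.1
shift [-483.8  -87.   108.1] turn 0 |d| 503 rows 8.053549561990348 w 92.0 F [-0.25  0.81 -0.04] t 0.1
shift [-491.1 -211.4  108.3] turn 0 |d| 546 rows 8.728275788771475 w 92.0 F [-0.25  0.81 -0.04] t 0.1
shift [-375.6 -235.7  108.4] turn 0 |d| 456 rows 7.3030100408642715 w 92.0 F [-0.25  0.81 -0.04] t 0.1
```

```bash
python3 shift.py '[[0,-357.7,-105.8,50,0],[0,-357.7,-105.8,50,0],[0,-357.7,-105.8,50,0],[0,-357.7,-105.8,50,0],[0,-357.7,-105.8,50,0]]'; python3 shift.py '[[0,0,0,0,0]]'; python3 -c "
from h import *
go(*J['j4'],296)"
```

```text
time: 0.72
tool_pos: [423.0, 317.3, 362.8]
tcp_rot: [-3.142, -0.0, 2.815]
contact_force: [1.0, 0.8, -0.3]
grip_width: 46.5
finger_force: 0.0
time: 0.85
tool_pos: [424.4, 316.0, 362.0]
tcp_rot: [-3.14, -0.001, 2.809]
contact_force: [0.2, 0.4, -0.1]
grip_width: 36.2
finger_force: 0.0
shift [-57.3 -16.2  66. ] turn 0 |d| 89 rows 1.422142015174694 w 36.2 F [ 0.22  0.42 -0.06] t 0.85
```

```bash
python3 shift.py '[[0,-57.3,-16.2,66,0],[0,-57.3,-16.2,66,0],[0,-57.3,-16.2,66,0],[0,-57.3,-16.2,66,0],[0,-57.3,-16.2,66,0]]'; python3 - <<'E'
from h import *
from plant import bot
import cv2
go(*J['j4'],296)
c=bot.capture("wrist");cv2.imwrite("pics/w0.png",c["color"][:,:,::-1])
for k,j in J.items(): print(k,proj(c,[*j,108]))
E
```

```text
time: 1.48
tool_pos: [470.1, 285.9, 298.6]
tcp_rot: [3.14, 0.001, 2.816]
contact_force: [-0.6, -0.5, 0.3]
grip_width: 0.4
finger_force: 0.0
shift [-4.2 -2.8  2.6] turn 0 |d| 6 rows 0.0915686034165454 w 0.4 F [-0.61 -0.52  0.33] t 1.48
j1 [124.49980985 382.02102472]
j2 [274.78408311 375.19472731]
j3 [ 66.30869091 259.2462722 ]
j4 [251.03216643 236.17966231]
```

View pics/w0.png

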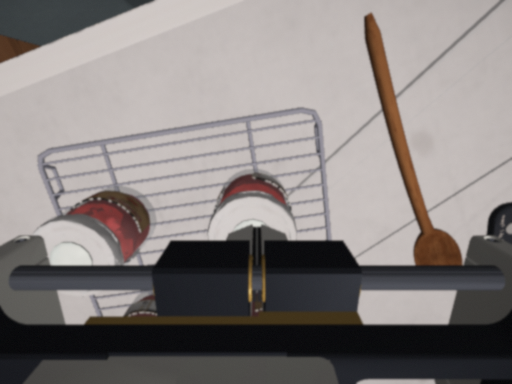

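The wrist view shows the closed fingers over j4's lid (dome hidden at about (255,235)), and j3's dome at (70,257), within 4 px of prediction. Now I'll press j4.

```bash
python3 shift.py '[[0,-4,-3,8,0],[0,-4,-3,10,0],[0,-4,-3,10,0]]'; python3 -c "
from h import *
go(*J['j4'],286)"; python3 shift.py '[[0,0,0,2,0],[0,0,0,2,0]]'
```

```text
time: 1.9
tool_pos: [473.5, 280.7, 286.9]
tcp_rot: [-3.141, -0.001, 2.815]
contact_force: [-1.0, 0.4, 0.5]
grip_width: 0.1
finger_force: 0.0
shift [0.6 1.  0.9] turn 0 |d| 2 rows 0.024230882228448828 w 0.1 F [-0.99  0.37  0.47] t 1.9
time: 2.15
tool_pos: [473.6, 280.8, 285.7]
tcp_rot: [3.141, 0.0, 2.815]
contact_force: [-1.5, -1.2, 4.0]
grip_width: 0.4
finger_force: 2.2
```

```bash
python3 shift.py '[[0,0,0,1,0],[0,0,0,1,0]]';python3 shift.py '[[0,0,0,1,0],[0,0,0,1,0]]'
```

```text
time: 2.4
tool_pos: [473.5, 280.8, 285.2]
tcp_rot: [3.141, 0.001, 2.815]
contact_force: [-3.0, -1.6, 8.2]
grip_width: 0.4
finger_force: 4.2
time: 2.65
tool_pos: [473.5, 280.8, 284.8]
tcp_rot: [3.141, 0.001, 2.815]
contact_force: [-2.9, -1.2, 13.1]
grip_width: 0.5
finger_force: 6.3
```

j4 hard: sealed. Next j2.

```bash
python3 shift.py '[[0,0,0,-14,0],[0,0,0,-14,0],[0,0,0,-14,0]]';python3 -c "
from h import *
go(*J['j2'],296)"
```

```text
time: 3.02
tool_pos: [473.4, 280.8, 297.0]
tcp_rot: [-3.141, -0.0, 2.815]
contact_force: [0.1, -0.6, 1.2]
grip_width: 0.4
finger_force: 0.0
shift [-125.5   19.8    0.9] turn 0 |d| 127 rows 2.0337554681272594 w 0.4 F [ 0.13 -0.63  1.2 ] t 3.02
```

```bash
python3 shift.py '[[0,-125.5,19.8,1,0],[0,-125.5,19.8,1,0],[0,-125.5,19.8,1,0],[0,-125.5,19.8,8,0],[0,-125.5,19.8,8,0]]'; python3 shift.py '[[0,0,0,2,0],[0,0,0,2,0]]';python3 shift.py '[[0,0,0,2,0],[0,0,0,2,0]]'
```

```text
time: 3.65
tool_pos: [597.4, 259.7, 288.1]
tcp_rot: [-3.14, -0.003, 2.816]
contact_force: [-0.4, 0.2, 0.6]
grip_width: 0.0
finger_force: 0.0
time: 3.9
tool_pos: [598.2, 259.7, 287.5]
tcp_rot: [3.141, 0.0, 2.815]
contact_force: [0.4, -0.2, -0.0]
grip_width: 0.4
finger_force: 0.0
time: 4.15
tool_pos: [598.6, 259.5, 285.9]
tcp_rot: [3.141, 0.0, 2.815]
contact_force: [-1.3, -0.1, 4.2]
grip_width: 0.6
finger_force: 1.9
```

```bash
python3 -c "
from h import *
go(*J['j2'],286)"; python3 shift.py '[[0,0,0,1,0],[0,0,0,1,0]]'
```

```text
shift [-0.1 -0.2 -0.1] turn 0 |d| 0 rows 0.004166683062777797 w 0.6 F [-1.32 -0.11  4.21] t 4.15
time: 4.4
tool_pos: [598.6, 259.5, 285.4]
tcp_rot: [3.141, 0.001, 2.815]
contact_force: [-2.5, 0.6, 7.3]
grip_width: 0.4
finger_force: 3.9
```

j2 sealed too. Next j1.

```bash
python3 shift.py '[[0,0,0,-12,0],[0,0,0,-12,0],[0,0,0,-12,0]]';python3 -c "
from h import *
go(*J['j1'],296)"
```

```text
time: 4.78
tool_pos: [598.7, 259.2, 296.0]
tcp_rot: [-3.141, -0.0, 2.815]
contact_force: [0.2, -1.1, -0.3]
grip_width: 0.6
finger_force: 0.0
shift [  -7.2 -124.4    0. ] turn 0 |d| 125 rows 1.9932827845487644 w 0.6 F [ 0.19 -1.12 -0.26] t 4.78
```

```bash
python3 shift.py '[[0,-7.2,-124.4,0,0],[0,-7.2,-124.4,0,0],[0,-7.2,-124.4,0,0],[0,-7.2,-124.4,8,0],[0,-7.2,-124.4,9,0]]'; python3 shift.py '[[0,0,0,2,0],[0,0,0,2,0]]';python3 shift.py '[[0,0,0,1,0],[0,0,0,1,0]]';python3 shift.py '[[0,0,0,1,0],[0,0,0,1,0]]'
```

```text
time: 5.4
tool_pos: [565.6, 140.0, 286.3]
tcp_rot: [-3.141, -0.001, 2.816]
contact_force: [0.2, -1.4, 2.2]
grip_width: 0.6
finger_force: 1.0
time: 5.65
tool_pos: [565.6, 140.0, 285.6]
tcp_rot: [-3.141, 0.0, 2.816]
contact_force: [-3.0, -0.8, 5.1]
grip_width: 0.3
finger_force: 2.8
time: 5.9
tool_pos: [565.6, 140.0, 285.3]
tcp_rot: [3.141, 0.001, 2.816]
contact_force: [-3.9, -0.3, 9.2]
grip_width: 0.9
finger_force: 4.7
time: 6.15
tool_pos: [565.6, 140.0, 285.0]
tcp_rot: [3.141, 0.002, 2.816]
contact_force: [-4.7, -1.3, 13.9]
grip_width: 0.5
finger_force: 6.8
```

j1 sealed, so j3 should be the failed one. I'll confirm it.

```bash
python3 shift.py '[[0,0,0,-14,0],[0,0,0,-14,0],[0,0,0,-14,0]]';python3 -c "
from h import *
go(*J['j3'],296)"
```

```text
time: 6.52
tool_pos: [565.6, 139.5, 296.9]
tcp_rot: [3.142, -0.0, 2.815]
contact_force: [0.1, -0.0, -0.1]
grip_width: 0.3
finger_force: 0.0
shift [115.4 -24.6   0.9] turn 0 |d| 118 rows 1.8874422956878216 w 0.3 F [ 0.15 -0.05 -0.1 ] t 6.53
```

```bash
python3 shift.py '[[0,115.4,-24.6,0,0],[0,115.4,-24.6,0,0],[0,115.4,-24.6,0,0],[0,115.4,-24.6,8,0],[0,115.4,-24.6,10,0]]'; python3 shift.py '[[0,0,0,2,0],[0,0,0,2,0]]';python3 shift.py '[[0,0,0,1,0],[0,0,0,1,0]]';python3 shift.py '[[0,0,0,1,0],[0,0,0,1,0]]'
```

```text
time: 7.15
tool_pos: [449.5, 152.8, 286.5]
tcp_rot: [3.142, 0.0, 2.814]
contact_force: [-0.1, -0.7, 0.7]
grip_width: 0.9
finger_force: 0.0
time: 7.4
tool_pos: [449.2, 152.8, 285.2]
tcp_rot: [3.141, 0.001, 2.814]
contact_force: [1.7, -0.9, 3.2]
grip_width: 0.6
finger_force: 1.3
time: 7.65
tool_pos: [448.8, 152.9, 284.5]
tcp_rot: [3.141, 0.001, 2.815]
contact_force: [2.7, -0.8, 2.8]
grip_width: 0.4
finger_force: 1.6
time: 7.9
tool_pos: [448.7, 152.9, 283.6]
tcp_rot: [3.141, 0.001, 2.815]
contact_force: [2.7, -0.7, 5.2]
grip_width: 0.6
finger_force: 2.4
```

Confirmed: j3 gave under about 3 N, so it's the only failed jar. Next: raise, open and grip.

```bash
python3 shift.py '[[0,0,0,-20,0],[92,0,0,-28,0],[92,0,0,-28,0],[92,0,0,-28,0],[92,0,0,-28,0]]';python3 shift.py '[[92,0,0,0,0],[92,0,0,0,0],[92,0,0,0,0]]';python3 -c "
from h import *
go(*J['j3'],246);print(cell(-1,1),cell(1,1))"
```

```text
time: 8.52
tool_pos: [448.2, 152.9, 310.6]
tcp_rot: [-3.141, -0.001, 2.815]
contact_force: [0.9, -0.0, 0.6]
grip_width: 35.8
finger_force: 0.0
time: 8.9
tool_pos: [448.4, 152.9, 311.2]
tcp_rot: [3.142, -0.0, 2.815]
contact_force: [-0.4, -0.3, 0.4]
grip_width: 65.8
finger_force: 0.0
shift [ 0.1  0.3 65.2] turn 0 |d| 65 rows 1.0424361779891733 w 65.8 F [-0.45 -0.32  0.41] t 8.9
(np.float64(507.98125574511164), np.float64(-136.84284116502042)) (np.float64(596.9571588349796), np.float64(-150.38125574511162))
```

```bash
python3 shift.py '[[92,0,0,0,0],[92,0,0,0,0],[92,0,0,0,0]]';python3 shift.py '[[92,0,0,25,0],[92,0,0,45,0],[92,0,0,60,0],[92,0,0,65,0],[92,0,0,65,0]]';python3 shift.py '[[40,0,0,0,0],[40,0,0,0,0],[40,0,0,0,0],[40,0,0,0,0],[40,0,0,0,0]]'
```

```text
time: 9.28
tool_pos: [448.4, 152.9, 311.2]
tcp_rot: [3.141, 0.0, 2.815]
contact_force: [-0.6, 0.6, -0.0]
grip_width: 91.1
finger_force: 0.0
time: 9.9
tool_pos: [448.5, 152.9, 246.2]
tcp_rot: [-3.142, -0.0, 2.815]
contact_force: [-0.1, -0.0, 0.6]
grip_width: 91.8
finger_force: 0.0
time: 10.52
tool_pos: [448.5, 153.0, 246.5]
tcp_rot: [3.141, 0.001, 2.815]
contact_force: [-0.8, 0.4, 3.7]
grip_width: 63.7
finger_force: 30.0
```

```bash
python3 shift.py '[[40,0,0,-10,0],[40,0,0,-35,0],[40,0,0,-65,0],[40,0,0,-90,0],[40,0,0,-90,0]]';python3 -c "
from h import *
go(*cell(-1,1),330,1.42)"
```

```text
time: 11.15
tool_pos: [448.6, 152.9, 337.7]
tcp_rot: [3.14, 0.003, 2.815]
contact_force: [0.6, -0.1, -4.0]
grip_width: 63.5
finger_force: 30.0
shift [-149.2 -255.4    7.7] turn -0.176 |d| 296 rows 4.734218878957352 w 63.5 F [ 0.6  -0.11 -3.97] t 11.15
```

```bash
python3 shift.py '[[40,-13,-22,0,0],[40,-35,-60,0,0],[40,-59,-101,0,0],[40,-83,-142,0,0],[40,-107,-183,0,0]]';python3 shift.py '[[40,-20,-35,0,0],[40,-33,-57,0,0],[40,-42,-72,0,0],[40,-42,-72,0,0],[40,-42,-72,0,0]]';python3 -c "
from h import *
go(*cell(-1,1),233)"
```

```text
time: 11.78
tool_pos: [490.7, -56.2, 334.7]
tcp_rot: [-3.142, -0.003, 2.815]
contact_force: [1.2, -0.4, -3.5]
grip_width: 64.1
finger_force: 30.0
time: 12.4
tool_pos: [507.4, -135.6, 335.7]
tcp_rot: [3.141, -0.001, 2.815]
contact_force: [0.2, -0.4, -3.4]
grip_width: 64.2
finger_force: 30.0
shift [ -1.1  -1.1 102.7] turn 0 |d| 103 rows 1.6432839891774815 w 64.2 F [ 0.18 -0.43 -3.41] t 12.4
```

```bash
python3 shift.py '[[40,-1,-1,20,0],[40,-1,-1,40,0],[40,-1,-1,48,0],[40,-1,-1,48,0]]'; python3 - <<'E'
from plant import bot
import cv2,numpy as np
from h import *
go(*cell(-1,1),233)
L=[]
for n,(r,q) in dict(scene=(100,240),side=(180,160)).items():
    c=bot.capture(n)["color"][:,:,::-1];L.append(cv2.resize(c[r:r+130,q:q+130],None,fx=3,fy=3))
cv2.imwrite("pics/p.png",np.hstack(L))
E
```

```text
time: 12.9
tool_pos: [508.3, -137.1, 288.0]
tcp_rot: [3.141, -0.001, 2.816]
contact_force: [0.2, -1.6, -2.7]
grip_width: 64.6
finger_force: 30.0
shift [ 0.3  0.1 55. ] turn 0 |d| 55 rows 0.8802285509940748 w 64.6 F [ 0.15 -1.59 -2.74] t 12.9
```

View pics/p.png

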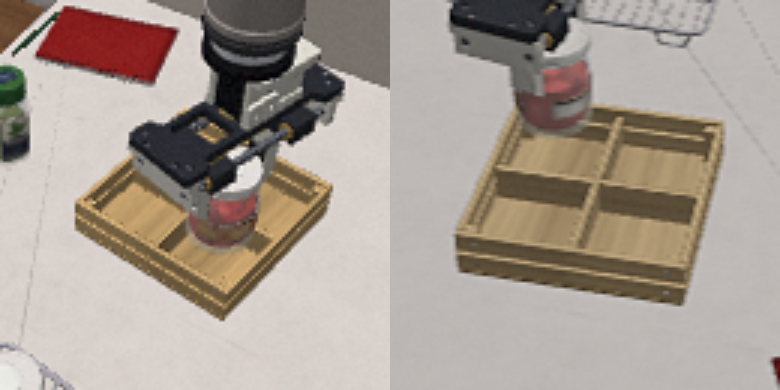

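The jar hangs upright above the near-left cell, seen at about (225,225) in the left view and (555,110) in the right view. Lowering it.

```bash
python3 shift.py '[[40,0,0,15,0],[40,0,0,30,0],[40,0,0,42,0],[40,0,0,48,0],[40,0,0,50,0]]';python3 shift.py '[[40,0,0,2,0],[40,0,0,4,0],[40,0,0,4,0]]'
```

```text
time: 13.62
tool_pos: [508.3, -137.7, 237.7]
tcp_rot: [3.141, -0.001, 2.815]
contact_force: [1.1, -0.5, -4.3]
grip_width: 64.1
finger_force: 30.0
time: 14.0
tool_pos: [508.3, -137.7, 234.3]
tcp_rot: [3.142, 0.0, 2.815]
contact_force: [0.2, -0.3, -3.2]
grip_width: 64.1
finger_force: 30.0
```

```bash
python3 shift.py '[[40,0,0,1,0],[40,0,0,1.5,0],[40,0,0,1.5,0]]';python3 shift.py '[[40,0,0,1,0],[40,0,0,1,0]]'
```

```text
time: 14.38
tool_pos: [508.3, -137.7, 232.7]
tcp_rot: [3.141, -0.0, 2.815]
contact_force: [-0.2, -0.4, -2.9]
grip_width: 63.8
finger_force: 30.0
time: 14.62
tool_pos: [508.3, -137.7, 232.5]
tcp_rot: [3.142, 0.001, 2.815]
contact_force: [-1.4, 0.9, 5.0]
grip_width: 63.8
finger_force: 30.0
```

Touchdown at the expected height, so I'll release.

```bash
python3 shift.py '[[70,0,0,0,0],[92,0,0,0,0],[92,0,0,0,0],[92,0,0,0,0],[92,0,0,0,0]]';python3 shift.py '[[92,0,0,-15,0],[92,0,0,-50,0],[92,0,0,-100,0],[92,0,0,-150,0],[92,0,0,-150,0]]';python3 shift.py '[[92,0,150,0,0],[92,0,150,0,0],[92,0,150,0,0],[92,0,150,0,0],[92,0,150,0,0]]'; python3 - <<'E'
from plant import bot
import cv2,numpy as np
L=[]
for n,(r,q) in dict(scene=(100,160),side=(100,160)).items():
    c=bot.capture(n)["color"][:,:,::-1];L.append(cv2.resize(c[r:r+210,q:q+195],None,fx=2,fy=2))
cv2.imwrite("pics/f.png",np.hstack(L))
E
```

```text
time: 15.25
tool_pos: [508.3, -137.7, 231.6]
tcp_rot: [3.142, -0.0, 2.815]
contact_force: [0.1, -0.4, 0.8]
grip_width: 92.1
finger_force: 0.0
time: 15.88
tool_pos: [508.8, -137.8, 386.9]
tcp_rot: [-3.141, 0.01, 2.815]
contact_force: [-0.1, 0.2, -0.1]
grip_width: 91.8
finger_force: 0.0
time: 16.5
tool_pos: [556.1, 3.7, 381.3]
tcp_rot: [-3.141, -0.001, 2.815]
contact_force: [0.4, 0.1, 0.3]
grip_width: 91.6
finger_force: 0.0
```

View pics/f.png

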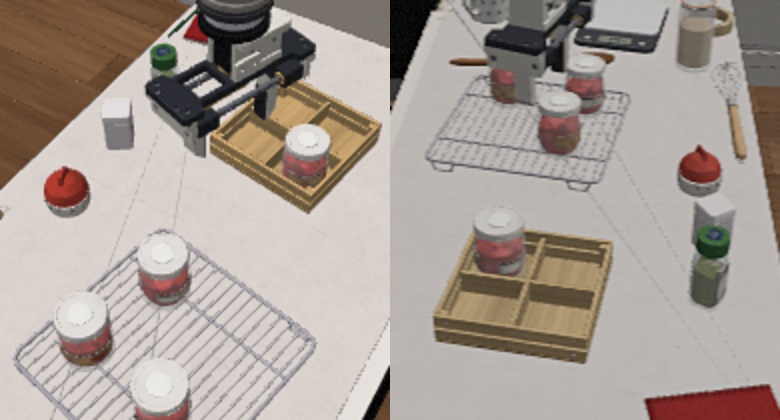

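The jar stands upright in its cell, at (305,155) in the left view. The other three are still on the rack and the bystanders haven't moved.

```bash
python3 shift.py '[[92,0,0,0,0],[92,0,0,0,0]]' | tail -3; python3 -c "
from plant import bot
print(bot.close_job())"
```

```text
contact_force: [0.2, 0.6, 0.3]
grip_width: 91.7
finger_force: 0.0
the job is handed in; nothing more can be done
None
```

I pressed all four domes and found one failed jar, now standing upright in its own crate cell; the three sealed jars are still on the rack, and I handed the job in at about 17 s (no verdict was printed).

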